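Find the full medicine tin by its weight

TASK

Three identical closed tins stand in a row on the low wooden board beside the vise, and only one of them is still full. Heft them one at a time, starting with the tin nearest the vise and working away from it: lift each straight up a few centimetres clear of the board, feel its weight and stand it upright back on the board before taking the next. When all three have been hefted, hold the heaviest one up still and upright, about 20 cm above the bench, and finish while holding it, with the two lighter tins standing on the board; leave everything else on the bench where it is.

Things in the scene. Friction and masses are not known exactly. Their poses are not given: they have to be found in the camera images.
- tin_1: The tin nearest the vise: closed upright round tin with a pressed lid, plain metal, 62 mm diameter, 100 mm tall over the lid, straight sides that may be gripped anywhere; origin at the centre of its underside, z up along its axis. All three look the same.
- tin_2: The middle tin: closed upright round tin with a pressed lid, plain metal, 62 mm diameter, 100 mm tall over the lid, straight sides that may be gripped anywhere; origin at the centre of its underside, z up along its axis. Each tin holds a hard cake, loose by about 4 mm and unseen. They weigh 0.2 to 0.7 kg; which is heaviest changes each time; it outweighs each other by over 0.2 kg.
- tin_3: The tin farthest from the vise: closed upright round tin with a pressed lid, plain metal, 62 mm diameter, 100 mm tall over the lid, straight sides that may be gripped anywhere; origin at the centre of its underside, z up along its axis. The tins stand about 125 mm apart, centre to centre.
- board: Flat low dark wooden board fixed to the bench, 130 mm (its x) by 400 mm (its y, along the row of tins), 15 mm thick; origin at the centre of its underside, on the bench top (z = 0), so the tins stand 15 mm above the bench. Its +y end is the end towards the vise. Its place and yaw (within about 20 degrees) vary.
- vise: Bystander, to be left alone. Small dark iron bench vise, fixed, with a knotty dark hardwood root block in its jaws; footprint about 175 mm (x, with its screw handle towards -x) by 100 mm (y), up to 170 mm tall; it stands off the +y end of the board, its centre about 310 mm from the board's centre; origin at the centre of its base.
- sieve: Bystander, to be left alone. Round brass hand sieve frame, 150 mm diameter, 45 mm tall, loose on the bench beyond the board (+x); origin at the centre of its underside.
- roller: Bystander, to be left alone. Grey stone grinding roller, 52 mm diameter with wooden handles, 190 mm long along its y, lying on a small wooden rest, 64 mm tall in all, loose on the bench beyond the board (+x); origin under its middle.
- canister: Bystander, to be left alone. Large tin canister with a pressed lid, 108 mm diameter, 135 mm tall, much bigger than the three tins, loose on the bench off the -y end of the board; not one of the three; origin at the centre of its underside.

How it is judged:
On the way, in this order (a step that is already met when the one before it is completed fails the run):
1. the tin nearest the vise is lifted at least 2 cm clear of the board in the fingers, the other two standing on the board (height (world z) of tin_1 above 0.035 m and contact force between tin_1 and the fingers above 1 N and contact force between each of tin_2, tin_3 and board above 1 N and angle between each of tin_2, tin_3's own z axis and vertical below 0.12 rad), for 0.2 s.
2. then the middle tin, with the other two standing on the board (height (world z) of tin_2 above 0.035 m and contact force between tin_2 and the fingers above 1 N and contact force between each of tin_1, tin_3 and board above 1 N and angle between each of tin_1, tin_3's own z axis and vertical below 0.12 rad), for 0.2 s.
3. then the tin farthest from the vise, with the other two standing on the board (height (world z) of tin_3 above 0.035 m and contact force between tin_3 and the fingers above 1 N and contact force between each of tin_1, tin_2 and board above 1 N and angle between each of tin_1, tin_2's own z axis and vertical below 0.12 rad), for 0.2 s.
At the end, for the whole second after the job is handed in: The heaviest tin is held still in the fingers, underside over 15 cm above the bench, upright within 0.3 rad, touching nothing else; the other two stand upright (0.12 rad), at rest and let go on the board, each pressing on it with under 4.1 N (neither is the full one) (((height (world z) of tin_1 above 0.15 m and contact force between tin_1 and the fingers above 1 N and angle between tin_1's own z axis and vertical below 0.3 rad and linear speed of tin_1 below 0.05 m/s and contact force between tin_1 and board below 0.05 N and contact force between tin_1 and vise below 0.05 N and contact force between tin_1 and canister below 0.05 N and contact force between tin_1 and tin_2 below 0.05 N and contact force between tin_1 and tin_3 below 0.05 N and contact force between tin_2 and board between 1 and 4.1 N and angle between each of tin_2, tin_3's own z axis and vertical below 0.12 rad and linear speed of each of tin_2, tin_3 below 0.03 m/s and contact force between each of tin_2, tin_3 and the fingers below 0.05 N and contact force between tin_3 and board between 1 and 4.1 N) or (height (world z) of tin_2 above 0.15 m and contact force between tin_2 and the fingers above 1 N and angle between tin_2's own z axis and vertical below 0.3 rad and linear speed of tin_2 below 0.05 m/s and contact force between tin_2 and board below 0.05 N and contact force between tin_2 and vise below 0.05 N and contact force between tin_2 and canister below 0.05 N and contact force between tin_2 and tin_1 below 0.05 N and contact force between tin_2 and tin_3 below 0.05 N and contact force between tin_1 and board between 1 and 4.1 N and angle between each of tin_1, tin_3's own z axis and vertical below 0.12 rad and linear speed of each of tin_1, tin_3 below 0.03 m/s and contact force between each of tin_1, tin_3 and the fingers below 0.05 N and contact force between tin_3 and board between 1 and 4.1 N) or (height (world z) of tin_3 above 0.15 m and contact force between tin_3 and the fingers above 1 N and angle between tin_3's own z axis and vertical below 0.3 rad and linear speed of tin_3 below 0.05 m/s and contact force between tin_3 and board below 0.05 N and contact force between tin_3 and vise below 0.05 N and contact force between tin_3 and canister below 0.05 N and contact force between tin_3 and tin_1 below 0.05 N and contact force between tin_3 and tin_2 below 0.05 N and contact force between tin_1 and board between 1 and 4.1 N and angle between each of tin_1, tin_2's own z axis and vertical below 0.12 rad and linear speed of each of tin_1, tin_2 below 0.03 m/s and contact force between each of tin_1, tin_2 and the fingers below 0.05 N and contact force between tin_2 and board between 1 and 4.1 N))); the arm keeps its last pose, push and grip.
It fails at once if a tin is tipped over (more than 0.6 rad) (angle between any of tin_1, tin_2, tin_3's own z axis and vertical above 0.6 rad).
It fails at once if a bystander is shifted by more than 2 cm (distance of any of sieve, roller, canister from where it was at the start of the episode above 0.02 m).
It also fails if it takes over 69 s, if anything falls off the work surface, if the arm or the gripper's body presses on something with over 40 N, if the wrist force passes 120 N, or if a joint passes its speed limit or range.

ROBOT

A 7-joint arm with a two-finger parallel gripper is mounted at the origin on the work surface. World frame = base frame: x ahead of the robot, y to its left, z up, the work surface at z = 0. Lengths are in m, angles in rad, forces in N, time in s.
With the tool pointing down it reaches from about 0.4 to 0.85 m from the base axis. Payload 4.5 kg.
Tool frame: the origin (TCP) lies at the centre of the arm's flange, where the gripper is bolted on; the fingertips stand 166 mm ahead of it and the grasp point (between the pads) lies 147 mm ahead of it (r.grip_depth is the distance from the TCP to the grasp point, in m); z points along the fingers, y is the line along which they close (so a half turn about z gives the same grasp; the last joint's range is limited). The gripper opens to 88 mm and grips with 3 to 60 N. Pads are 18 mm wide; open, the fingers measure 123 mm over their backs; the gripper's body (75 mm by 187 mm) begins 45 mm behind the grasp point.
Start: joints at [-1.287, 0.689, -0.195, 1.565, 0.157, 0.902, -0.215], TCP at [0.154, 0.606, 0.405] pointing down, gripper open.
Joint ranges: [-3.01, 3.01], [-0.46, 2.08], [-1.47, 1.51], [0.13, 2.56], [-1, 4.14], [0.04, 2.09], [-2.66, 2.66]. Speed limits (rad/s): [2.57, 2.57, 3.14, 3.14, 3.14, 3.14, 3.14].

INTERFACE

Orientations are given as a unit quaternion [x, y, z, w].
In Python, from plant import status, cams, r, finder gives the robot as it stands.
- The arm moves only by the tool play_rows, never from a script. Its argument "rows" is a list of rows, each a list of 7 numbers: the opening in per cent of the stroke, from 0 (shut) to 100 (fully open), then the shift along the tool's x, y, z in m, then the turn, a rotation vector about the tool's x, y, z in degrees. A call has 1 to 8 rows; each row shifts and turns the commanded pose from where the row before left it, along the tool's axes as they then stand; what a row does not reach is not made up. A row lasts 1/8 s, in which the tool goes at most 62.5 mm and 10.7 degrees, less where a joint would pass 70% of its speed; a pose out of reach is approached as far as the arm can. A call with a gripper value outside its range is refused whole. The fingers move at their own pace and stop on an object; "grip_force" is the grip in N (left out, the last holds). Time passes only in rows, so rows that do not move let the fingers close. It gives the time, the measured TCP pose, the force, the opening and the grip force at its end, in the units of the state.
- status.get_state(): the state, without advancing time (a new reading comes with each control period).
- cams.snapshot(name): name is "side" or "top" or "wrist"; returns the picture (420x560x3 uint8, red, green, blue); there is no depth.
- cams.camera_params(name): a dict with "vfov" (degrees; the focal length in pixels is half the picture's height over the tangent of half this angle, whatever the lens; pixels are square), "cx", "cy" (the principal point, pixels), "R" (3x3) and "t" (3): a world point X has camera coordinates R X + t; the wrist camera has in their place "tool_from_camera" (4x4, takes a point from camera to tool coordinates, whose origin is the TCP and whose axes are the flange's). Camera axes: x right, y down, z forward; pixel columns grow to the right and rows downward; lengths in m; the calibration is good to about 2 mm. A picture is of the moment at which its call begins: read the wrist's pose just before it. camera_params takes no time and is no camera call.
- r.finish_job(): hands the job in; it is judged then, once.
Trained networks look in the newest picture that a camera, given by its name, has taken for a name from the list of things; names that differ only in an ending like _2 or _b are one class to them, and where a whole thing is asked for, a point or a joint stands for the part that bears it (a point fixed in the world has none). Each returns a list of dicts, best first, with "score" (0 to 1); they miss things now and then, are a little off and sometimes report something else, mostly with a low value. They report only what shows in the picture. A call takes as long as a camera call.
- finder.spot_in(camera, label): "at" ([x, y, z] in m, in the coordinates of the camera as it stood for that picture, good to about 4 mm: the middle of the surface that is visible of it).
- finder.regions_of(camera, label): "mask" (420x560 bool, what is visible of it).
The state is a dict: "clock": time; "q": joint angles; "qd": joint speeds; "joint_torque": joint torques, N m; "tool_pos": TCP position; "eef_rot": TCP orientation; "contact_force": force on the tool from outside, world axes, zero at the start; "moment": the same for the moment, N m; "opening": opening from 0.0 (shut) to 1.0 (fully open); "finger_force": force on a finger pad.
Only numpy, scipy, OpenCV 4.12 (cv2) and the standard library are available. Lean on these libraries where they do the work, as an engineer would, in place of code of your own. Each camera call takes 0.05 s, during which the arm holds its last target. There are 200 camera calls.

## Working session

There is one attempt and no reset: what is moved stays moved. The work goes in short steps, Python scripts to look and compute and a tool call to move; the robot and the scene stay as the last step left them, time stands still between calls to the robot, and variables do not carry over. Pictures are saved under pics/ and viewed, at most 10 in all, crops included, and the job is handed in when it is done.

Besides the shell and the picture viewer there is one more tool, called after "Emit:" in YAML: its name, and indented under it one key for each argument. play_rows: Moves the arm, as the interface text tells. Its arguments: {"type":"object","properties":{"rows":{"type":"array","items":{"type":"array","items":{"type":"number"}}},"grip_force":{"type":"number"}},"required":["rows"]}

```bash
ls; mkdir -p pics; python3 - <<'E'
from plant import status, cams, r, finder
import cv2,numpy as np
s=status.get_state();print({k:np.round(v,3).tolist() for k,v in s.items()})
for c in("side","top"):
    p=cams.camera_params(c);print(c,{k:np.round(v,3).tolist() for k,v in p.items()})
    im=cams.snapshot(c);cv2.imwrite(f"pics/{c}0.png",im[...,::-1])
    R=np.array(p["R"]);t=np.array(p["t"])
    for n in("tin_1","board","vise","sieve","roller","canister"):
        for d in finder.spot_in(c,n): print(n,round(d["score"],2),np.round(R.T@(np.array(d["at"])-t),3))
print(cams.camera_params("wrist"))
E
```

```text
pics
{'clock': 0.0, 'q': [-1.287, 0.69, -0.194, 1.566, 0.157, 0.902, -0.215], 'qd': [-0.002, 0.001, 0.0, 0.0, -0.001, -0.0, 0.002], 'joint_torque': [0.0, -52.756, -1.267, -15.343, -0.053, 0.006, 0.0], 'tool_pos': [0.154, 0.605, 0.404], 'eef_rot': [0.125, 0.992, -0.001, -0.0], 'contact_force': [-0.115, -0.635, 0.51], 'moment': [-0.022, 0.002, -0.017], 'finger_force': 0.0, 'opening': 1.003}
side {'vfov': 48.705, 'cx': 280.74, 'cy': 206.735, 'R': [[0.865, -0.502, -0.008], [-0.39, -0.662, -0.64], [0.316, 0.557, -0.768]], 't': [-0.516, 0.264, 0.947]}
tin_1 0.97 [0.483 0.024 0.1  ]
tin_1 0.87 [ 0.534 -0.101  0.104]
tin_1 0.72 [ 0.544 -0.211  0.108]
vise 0.77 [0.439 0.192 0.079]
sieve 0.73 [ 0.719 -0.144  0.005]
roller 0.94 [0.644 0.083 0.053]
roller 0.19 [ 0.518 -0.128  0.019]
canister 0.71 [ 0.527 -0.397  0.137]
top {'vfov': 43.706, 'cx': 274.028, 'cy': 206.987, 'R': [[0.016, -0.999, -0.029], [-0.995, -0.013, -0.094], [0.093, 0.03, -0.995]], 't': [0.006, 0.61, 1.087]}
tin_1 0.7 [0.494 0.043 0.114]
tin_1 0.62 [ 0.548 -0.083  0.115]
tin_1 0.62 [ 0.552 -0.192  0.114]
board 0.93 [ 0.527 -0.071  0.013]
board 0.19 [0.491 0.043 0.111]
vise 0.65 [0.448 0.205 0.12 ]
sieve 0.71 [ 0.722 -0.144  0.007]
roller 0.59 [0.65  0.094 0.06 ]
canister 0.81 [ 0.545 -0.365  0.136]
canister 0.5 [ 0.554 -0.194  0.115]
{'vfov': 60.67309448590364, 'cx': 279.6377602587035, 'cy': 209.86792591362675, 'tool_from_camera': array([[ 1.05726407e-04, -9.53115963e-01, -3.02605271e-01,
         7.82260972e-02],
       [ 9.99999533e-01,  3.91442593e-04, -8.83539884e-04,
         2.90063944e-04],
       [ 9.60568559e-04, -3.02605036e-01,  9.53115559e-01,
         2.01398637e-02],
       [ 0.00000000e+00,  0.00000000e+00,  0.00000000e+00,
         1.00000000e+00]])}
```

View pics/top0.png

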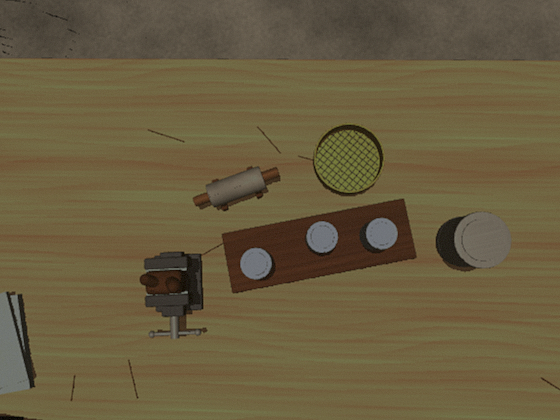

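View pics/side0.png

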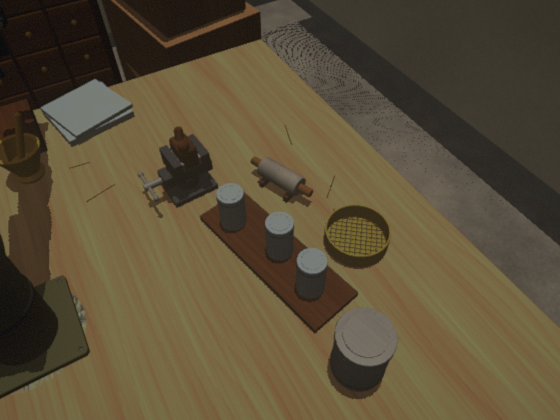

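```bash
cat > h.py <<'E'
import numpy as np, cv2
from scipy.spatial.transform import Rotation as Ro
from scipy.optimize import least_squares
from plant import status, cams, r, finder
def proj(c,X):
    p=cams.camera_params(c);f=210/np.tan(np.radians(p["vfov"]/2))
    C=X@np.array(p["R"]).T+p["t"];return f*C[:,:2]/C[:,2:]+[p["cx"],p["cy"]]
a=np.linspace(0,2*np.pi,40,endpoint=False)
def cyl(x,y,z,rad=.031,h=.1):
    o=np.c_[x+rad*np.cos(a),y+rad*np.sin(a)]
    return np.r_[np.c_[o,0*a+z],np.c_[o,0*a+z+h]]
def feat(pts):
    h=cv2.convexHull(pts.astype(np.float32)); m=cv2.moments(h); b=h[:,0]
    return np.r_[b.min(0),b.max(0),m["m10"]/m["m00"],m["m01"]/m["m00"]]
def mfeat(mask):
    n,l,st,ct=cv2.connectedComponentsWithStats(mask.astype(np.uint8))
    k=1+st[1:,4].argmax();x,y=np.nonzero((l==k).T)
    return np.r_[x.min()-.5,y.min()-.5,x.max()+.5,y.max()+.5,ct[k]]
def tins(guess):
    M={}
    for c in("top","side"):
        cams.snapshot(c);M[c]=[(d["score"],mfeat(d["mask"])) for d in finder.regions_of(c,"tin_1")]
    out=[]
    for g in guess:
        obs={c:min((f for s,f in M[c]),key=lambda f:np.linalg.norm(f[4:]-feat(proj(c,cyl(*g)))[4:])) for c in M}
        res=lambda v:np.r_[tuple(feat(proj(c,cyl(*v)))-obs[c] for c in obs)]
        s=least_squares(res,g,loss="soft_l1");out.append(s.x);print(np.round(s.x,4),np.round(res(s.x),1))
    return out
def togo(x,y,zg,psi):
    """turn about tool z (deg), then shift in tool axes at yaw psi (deg) to bring grasp point to x,y,zg"""
    s=status.get_state();R=Ro.from_quat(s["eef_rot"]);d=np.array([x,y,zg+r.grip_depth])-s["tool_pos"]
    p=np.radians(psi);T=np.array([[-np.sin(p),np.cos(p),0],[np.cos(p),np.sin(p),0],[0,0,-1]])
    print("turn",np.degrees((R.inv()*Ro.from_matrix(T.T)).as_rotvec()).round(1),"shift",(T@d).round(4),"t",s["clock"],"F",np.round(s["contact_force"],2),"tcp",np.round(s["tool_pos"],4),"op",round(s["opening"],3),"ff",round(s["finger_force"],2))
E
python3 - <<'E'
from h import *
t=tins([(.49,.043,.015),(.545,-.08,.015),(.55,-.19,.015)])
cams.snapshot("top");b=[d for d in finder.regions_of("top","board")][0]["mask"]
print("board",cv2.minAreaRect(np.argwhere(b)[:,::-1].astype(np.float32)))
togo(t[0][0],t[0][1],.22,11)
E
```

```text
[0.4904 0.0448 0.0157] [-0.3  1.1  0.1  1.1 -0.1  1.1 -0.1 -0.   0.6  1.1  0.2  0.5]
[ 0.5455 -0.0822  0.0137] [-1.2 -0.1  0.1  0.  -0.3 -0.  -1.1  0.1  0.1  0.6 -0.1 -0.1]
[ 0.5534 -0.1964  0.0115] [-2.8 -0.3 -0.2  0.1 -1.3  0.4 -0.7 -0.4  0.1  0.7 -0.2 -0.1]
board ((318.4139709472656, 244.89913940429688), (62.42818069458008, 188.302490234375), 78.79405212402344)
turn [ 0.  -0.  64.7] shift [-0.6146  0.2227  0.0374] t 1.0 F [-0.12 -0.5  -0.46] tcp [0.1545 0.6056 0.4047] op 1.002 ff 0.0
```

Emit:
play_rows:
  rows:
    - [100,0,0,0,0,0,9.25]
    - [100,0,0,0,0,0,9.25]
    - [100,0,0,0,0,0,9.25]
    - [100,0,0,0,0,0,9.25]
    - [100,0,0,0,0,0,9.25]
    - [100,0,0,0,0,0,9.25]
    - [100,0,0,0,0,0,9.2]

```text
clock: 1.88
tool_pos: [0.1544, 0.6057, 0.4048]
eef_rot: [0.638, 0.77, 0.0, -0.0]
contact_force: [-0.4, -0.7, -0.4]
opening: 1.002
finger_force: 0.0
```

Emit:
play_rows:
  rows:
    - [100,-0.051,0.018,0,0,0,0]
    - [100,-0.051,0.019,0,0,0,0]
    - [100,-0.051,0.019,0,0,0,0]
    - [100,-0.051,0.018,0,0,0,0]
    - [100,-0.051,0.019,0,0,0,0]
    - [100,-0.051,0.019,0,0,0,0]
    - [100,-0.051,0.018,0,0,0,0]
    - [100,-0.051,0.019,0,0,0,0]

```text
clock: 2.88
tool_pos: [0.3793, 0.2321, 0.405]
eef_rot: [0.636, 0.772, 0.001, 0.0]
contact_force: [0.4, -0.6, -0.5]
opening: 1.0
finger_force: 0.0
```

Emit:
play_rows:
  rows:
    - [100,-0.05,0.018,0.005,0,0,0]
    - [100,-0.05,0.018,0.01,0,0,0]
    - [100,-0.05,0.018,0.01,0,0,0]
    - [100,-0.05,0.018,0.01,0,0,0]
    - [100,0,0,0,0,0,0]
    - [100,0,0,0,0,0,0]
    - [100,0,0,0,0,0,0]

```text
clock: 3.75
tool_pos: [0.4868, 0.0525, 0.3699]
eef_rot: [0.635, 0.773, 0.0, -0.0]
contact_force: [-0.1, 0.7, -0.4]
opening: 1.005
finger_force: 0.0
```

```bash
python3 - <<'E'
from h import *
togo(.4904,.0448,.085,11)
E
```

```text
turn [ 0.  -0.1  0.2] shift [-0.0082  0.002   0.1376] t 3.75 F [-0.09  0.67 -0.42] tcp [0.4868 0.0525 0.3699] op 1.005 ff 0.0
```

Emit:
play_rows:
  rows:
    - [100,-0.008,0.002,0.01,0,0,0]
    - [100,0,0,0.025,0,0,0]
    - [100,0,0,0.025,0,0,0]
    - [100,0,0,0.025,0,0,0]
    - [100,0,0,0.025,0,0,0]
    - [100,0,0,0.018,0,0,0]
    - [100,0,0,0.01,0,0,0]
    - [100,0,0,0,0,0,0]

```text
clock: 4.75
tool_pos: [0.4906, 0.0435, 0.2311]
eef_rot: [0.636, 0.772, -0.0, -0.0]
contact_force: [-0.4, 0.2, 0.6]
opening: 0.999
finger_force: 0.0
```

Emit:
play_rows:
  rows:
    - [60,0,0,0,0,0,0]
    - [40,0,0,0,0,0,0]
    - [40,0,0,0,0,0,0]
    - [40,0,0,0,0,0,0]
    - [40,0,0,0,0,0,0]
    - [40,0,0,0,0,0,0]
  grip_force: 30

```text
clock: 5.5
tool_pos: [0.4915, 0.0435, 0.2323]
eef_rot: [0.636, 0.772, 0.001, 0.001]
contact_force: [2.2, -0.5, 5.9]
opening: 0.698
finger_force: 30.0
```

Emit:
play_rows:
  rows:
    - [40,0,0,-0.01,0,0,0]
    - [40,0,0,-0.015,0,0,0]
    - [40,0,0,-0.015,0,0,0]
    - [40,0,0,-0.01,0,0,0]
    - [40,0,0,0,0,0,0]
    - [40,0,0,0,0,0,0]
    - [40,0,0,0,0,0,0]
    - [40,0,0,0,0,0,0]

```text
clock: 6.5
tool_pos: [0.4907, 0.0434, 0.2813]
eef_rot: [0.636, 0.772, -0.0, -0.0]
contact_force: [-0.3, -0.2, -2.2]
opening: 0.693
finger_force: 30.0
```

```bash
python3 - <<'E'
from h import *
F=[]
for i in range(8):
    cams.snapshot("side");F.append(status.get_state()["contact_force"])
print(np.mean(F,0),np.std(F,0)); togo(.4904,.0448,.085,11)
cv2.imwrite("pics/side1.png",cams.snapshot("side")[100:330,130:430,::-1])
E
```

```text
[-0.0930963  -0.14029576 -2.80795011] [0.54970104 0.65253174 0.41274052]
turn [-0. -0. -0.] shift [ 0.0014 -0.0001  0.0494] t 6.9 F [ 0.57 -0.08 -2.74] tcp [0.4908 0.0434 0.2817] op 0.697 ff 30.0
```

View pics/side1.png

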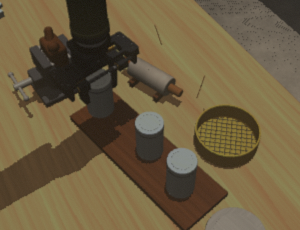

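Tin 1 hangs upright in the fingers (crop px ~102,95) and weighs about 2.8 N. I'll set it back down.

Emit:
play_rows:
  rows:
    - [40,0,0,0.012,0,0,0]
    - [40,0,0,0.014,0,0,0]
    - [40,0,0,0.012,0,0,0]
    - [40,0,0,0.006,0,0,0]
    - [40,0,0,0.003,0,0,0]
    - [40,0,0,0.002,0,0,0]
    - [40,0,0,0,0,0,0]

```text
clock: 7.82
tool_pos: [0.4909, 0.0434, 0.2328]
eef_rot: [0.636, 0.772, 0.0, 0.0]
contact_force: [-0.3, -0.7, -2.2]
opening: 0.694
finger_force: 30.0
```

Emit:
play_rows:
  rows:
    - [40,0,0,0.001,0,0,0]
    - [40,0,0,0,0,0,0]
    - [40,0,0,0.0005,0,0,0]
    - [40,0,0,0,0,0,0]

```text
clock: 8.32
tool_pos: [0.4909, 0.0434, 0.2322]
eef_rot: [0.636, 0.772, 0.0, 0.0]
contact_force: [-1.3, -0.2, 9.8]
opening: 0.694
finger_force: 30.0
```

Emit:
play_rows:
  rows:
    - [72,0,0,0,0,0,0]
    - [76,0,0,0,0,0,0]
    - [85,0,0,0,0,0,0]
    - [100,0,0,0,0,0,0]
    - [100,0,0,0,0,0,0]
    - [100,0,0,0,0,0,0]

```text
clock: 9.07
tool_pos: [0.4908, 0.0434, 0.2312]
eef_rot: [0.636, 0.772, -0.0, -0.0]
contact_force: [-0.7, 0.4, -0.6]
opening: 1.003
finger_force: 0.0
```

Emit:
play_rows:
  rows:
    - [100,0,0,-0.02,0,0,0]
    - [100,0,0,-0.035,0,0,0]
    - [100,0,0,-0.035,0,0,0]
    - [100,0,0,-0.035,0,0,0]
    - [100,0,0,-0.015,0,0,0]
    - [100,0,0,0,0,0,0]

```text
clock: 9.82
tool_pos: [0.491, 0.0434, 0.3721]
eef_rot: [0.636, 0.772, 0.001, 0.001]
contact_force: [-0.1, -0.1, -0.0]
opening: 1.0
finger_force: 0.0
```

```bash
python3 - <<'E'
from h import *
togo(.5455,-.0822,.23,11)
E
```

```text
turn [ 0.1  0.  -0. ] shift [-0.1337  0.0295 -0.0052] t 9.825 F [-0.12 -0.1  -0.02] tcp [0.491  0.0434 0.3721] op 1.0 ff 0.0
```

Emit:
play_rows:
  rows:
    - [100,-0.02,0.004,0,0,0,0]
    - [100,-0.044,0.01,0,0,0,0]
    - [100,-0.044,0.01,0,0,0,0]
    - [100,-0.02,0.0045,0,0,0,0]
    - [100,-0.0057,0.001,0,0,0,0]
    - [100,0,0,0,0,0,0]
    - [100,0,0,0,0,0,0]

```text
clock: 10.7
tool_pos: [0.5449, -0.0804, 0.3711]
eef_rot: [0.635, 0.772, 0.0, -0.001]
contact_force: [-0.1, -0.1, -0.9]
opening: 0.998
finger_force: 0.0
```

Emit:
play_rows:
  rows:
    - [100,0,0,0.015,0,0,0]
    - [100,0,0,0.025,0,0,0]
    - [100,0,0,0.03,0,0,0]
    - [100,0,0,0.03,0,0,0]
    - [100,0,0,0.025,0,0,0]
    - [100,0,0,0.015,0,0,0]
    - [100,0,0,0,0,0,0]
    - [100,0,0,0,0,0,0]

```text
clock: 11.7
tool_pos: [0.5456, -0.0821, 0.2318]
eef_rot: [0.636, 0.772, 0.0, 0.0]
contact_force: [0.2, 0.0, 0.1]
opening: 0.999
finger_force: 0.0
```

Emit:
play_rows:
  rows:
    - [60,0,0,0,0,0,0]
    - [40,0,0,0,0,0,0]
    - [40,0,0,0,0,0,0]
    - [40,0,0,0,0,0,0]
    - [40,0,0,0,0,0,0]
    - [40,0,0,0,0,0,0]

```text
clock: 12.45
tool_pos: [0.5456, -0.0822, 0.2316]
eef_rot: [0.636, 0.772, 0.0, 0.0]
contact_force: [0.8, 0.2, 6.0]
opening: 0.703
finger_force: 30.0
```

Emit:
play_rows:
  rows:
    - [40,0,0,-0.01,0,0,0]
    - [40,0,0,-0.015,0,0,0]
    - [40,0,0,-0.015,0,0,0]
    - [40,0,0,-0.01,0,0,0]
    - [40,0,0,0,0,0,0]
    - [40,0,0,0,0,0,0]
    - [40,0,0,0,0,0,0]
    - [40,0,0,0,0,0,0]

```text
clock: 13.45
tool_pos: [0.5451, -0.0822, 0.2808]
eef_rot: [0.636, 0.772, -0.0, -0.0]
contact_force: [-0.3, 0.7, -2.9]
opening: 0.703
finger_force: 30.0
```

```bash
python3 - <<'E'
from h import *
F=[]
for i in range(8):
    cams.snapshot("side");F.append(status.get_state()["contact_force"])
print(np.mean(F,0),np.std(F,0)); togo(.5455,-.0822,.085,11)
E
```

```text
[ 0.29326307 -0.0282834  -2.57115231] [0.6606125  0.36857346 0.53226957]
turn [-0. -0. -0.] shift [-0.      0.0002  0.0489] t 13.85 F [ 0.02 -0.22 -3.31] tcp [ 0.5453 -0.0822  0.2812] op 0.701 ff 30.0
```

Emit:
play_rows:
  rows:
    - [40,0,0,0.012,0,0,0]
    - [40,0,0,0.014,0,0,0]
    - [40,0,0,0.012,0,0,0]
    - [40,0,0,0.006,0,0,0]
    - [40,0,0,0.003,0,0,0]
    - [40,0,0,0.002,0,0,0]
    - [40,0,0,0,0,0,0]

```text
clock: 14.72
tool_pos: [0.5453, -0.0822, 0.2323]
eef_rot: [0.636, 0.772, 0.0, 0.0]
contact_force: [0.7, -0.1, -3.4]
opening: 0.703
finger_force: 30.0
```

Emit:
play_rows:
  rows:
    - [40,0,0,0.001,0,0,0]
    - [40,0,0,0,0,0,0]
    - [40,0,0,0.0005,0,0,0]
    - [40,0,0,0,0,0,0]

```text
clock: 15.22
tool_pos: [0.5454, -0.0822, 0.2316]
eef_rot: [0.636, 0.772, 0.0, 0.0]
contact_force: [-2.4, 0.7, 7.4]
opening: 0.701
finger_force: 30.0
```

Emit:
play_rows:
  rows:
    - [72,0,0,0,0,0,0]
    - [76,0,0,0,0,0,0]
    - [85,0,0,0,0,0,0]
    - [100,0,0,0,0,0,0]
    - [100,0,0,0,0,0,0]
    - [100,0,0,0,0,0,0]

```text
clock: 15.98
tool_pos: [0.5453, -0.0822, 0.2307]
eef_rot: [0.636, 0.772, 0.0, -0.0]
contact_force: [-0.0, -0.2, 0.3]
opening: 0.999
finger_force: 0.0
```

Emit:
play_rows:
  rows:
    - [100,0,0,-0.02,0,0,0]
    - [100,0,0,-0.035,0,0,0]
    - [100,0,0,-0.035,0,0,0]
    - [100,0,0,-0.035,0,0,0]
    - [100,0,0,-0.015,0,0,0]
    - [100,0,0,0,0,0,0]

```text
clock: 16.73
tool_pos: [0.5454, -0.0822, 0.3711]
eef_rot: [0.636, 0.772, 0.0, 0.001]
contact_force: [0.0, 0.8, -0.3]
opening: 0.996
finger_force: 0.0
```

```bash
python3 - <<'E'
from h import *
togo(.5534,-.1964,.23,11)
E
```

```text
turn [ 0.1  0.  -0. ] shift [-0.1136 -0.0139 -0.0062] t 16.725 F [ 0.04  0.76 -0.32] tcp [ 0.5454 -0.0822  0.3711] op 0.996 ff 0.0
```

Emit:
play_rows:
  rows:
    - [100,-0.018,-0.002,0,0,0,0]
    - [100,-0.038,-0.005,0,0,0,0]
    - [100,-0.036,-0.005,0,0,0,0]
    - [100,-0.016,-0.002,0,0,0,0]
    - [100,-0.005,0,0,0,0,0]
    - [100,0,0,0,0,0,0]
    - [100,0,0,0,0,0,0]

```text
clock: 17.6
tool_pos: [0.5533, -0.1942, 0.3706]
eef_rot: [0.635, 0.772, 0.0, -0.0]
contact_force: [0.6, 0.2, 1.1]
opening: 1.002
finger_force: 0.0
```

Emit:
play_rows:
  rows:
    - [100,0,0,0.015,0,0,0]
    - [100,0,0,0.025,0,0,0]
    - [100,0,0,0.03,0,0,0]
    - [100,0,0,0.03,0,0,0]
    - [100,0,0,0.025,0,0,0]
    - [100,0,0,0.0145,0,0,0]
    - [100,0,0,0,0,0,0]
    - [100,0,0,0,0,0,0]

```text
clock: 18.6
tool_pos: [0.5534, -0.1958, 0.2319]
eef_rot: [0.636, 0.772, 0.0, 0.001]
contact_force: [0.9, 0.0, 0.5]
opening: 0.998
finger_force: 0.0
```

Emit:
play_rows:
  rows:
    - [60,0,0,0,0,0,0]
    - [40,0,0,0,0,0,0]
    - [40,0,0,0,0,0,0]
    - [40,0,0,0,0,0,0]
    - [40,0,0,0,0,0,0]
    - [40,0,0,0,0,0,0]

```text
clock: 19.35
tool_pos: [0.5536, -0.1958, 0.2316]
eef_rot: [0.636, 0.772, 0.0, 0.001]
contact_force: [1.8, 0.4, 5.6]
opening: 0.697
finger_force: 29.9
```

Emit:
play_rows:
  rows:
    - [40,0,0,-0.01,0,0,0]
    - [40,0,0,-0.015,0,0,0]
    - [40,0,0,-0.015,0,0,0]
    - [40,0,0,-0.01,0,0,0]
    - [40,0,0,0,0,0,0]
    - [40,0,0,0,0,0,0]
    - [40,0,0,0,0,0,0]
    - [40,0,0,0,0,0,0]

```text
clock: 20.35
tool_pos: [0.5529, -0.1957, 0.2807]
eef_rot: [0.636, 0.772, -0.0, -0.0]
contact_force: [1.1, -0.5, -5.4]
opening: 0.69
finger_force: 29.9
```

```bash
python3 - <<'E'
from h import *
F=[]
for i in range(8):
    cams.snapshot("side");F.append(status.get_state()["contact_force"])
print(np.mean(F,0),np.std(F,0)); togo(.5534,-.1964,.085,11)
E
```

```text
[ 0.18875706  0.08617098 -5.77404764] [0.4095631  0.32327593 0.40758307]
turn [ 0. -0. -0.] shift [-0.0007  0.0002  0.0489] t 20.75 F [-0.64  0.18 -5.62] tcp [ 0.5531 -0.1958  0.2812] op 0.69 ff 29.93
```

Tin 3 is the heavy one: 5.8 N against 2.8 N and 2.6 N. It's already in the fingers, so I'll raise it to about 20 cm.

Emit:
play_rows:
  rows:
    - [40,0,0,-0.01,0,0,0]
    - [40,0,0,-0.025,0,0,0]
    - [40,0,0,-0.03,0,0,0]
    - [40,0,0,-0.03,0,0,0]
    - [40,0,0,-0.025,0,0,0]
    - [40,0,0,-0.015,0,0,0]
    - [40,0,0,0,0,0,0]
    - [40,0,0,0,0,0,0]

```text
clock: 21.75
tool_pos: [0.5526, -0.1956, 0.4152]
eef_rot: [0.636, 0.772, -0.0, -0.001]
contact_force: [-0.4, 0.1, -5.7]
opening: 0.689
finger_force: 29.9
```

Emit:
play_rows:
  rows:
    - [40,0,0,0,0,0,0]
    - [40,0,0,0,0,0,0]
    - [40,0,0,0,0,0,0]
    - [40,0,0,0,0,0,0]

```text
clock: 22.25
tool_pos: [0.5531, -0.1958, 0.4161]
eef_rot: [0.636, 0.772, -0.0, -0.0]
contact_force: [-0.4, 0.1, -6.0]
opening: 0.695
finger_force: 29.9
```

```bash
python3 - <<'E'
from h import *
F=[]
for i in range(4):
    cams.snapshot("side");F.append(status.get_state()["contact_force"])
print(np.mean(F,0)); togo(.5534,-.1964,.27,11)
tins([(.49,.044,.015),(.5455,-.082,.015)])
cv2.imwrite("pics/side2.png",cams.snapshot("side")[...,::-1])
E
```

```text
[-0.33812415 -0.17116584 -5.43124446]
turn [ 0. -0. -0.] shift [-0.0006  0.0002 -0.0011] t 22.45 F [-1.14  0.05 -5.27] tcp [ 0.5531 -0.1958  0.4162] op 0.695 ff 29.93
[0.4906 0.0444 0.0153] [-1.  -0.   0.3  1.  -0.3  0.1  1.1  0.2 -0.2  0.3  0.7  0. ]
[ 0.5443 -0.0835  0.0014] [-0.8  1.9 -0.8  0.6 -0.7  0.9  0.9  1.3  0.8  3.3  2.  -0.2]
```

View pics/side2.png

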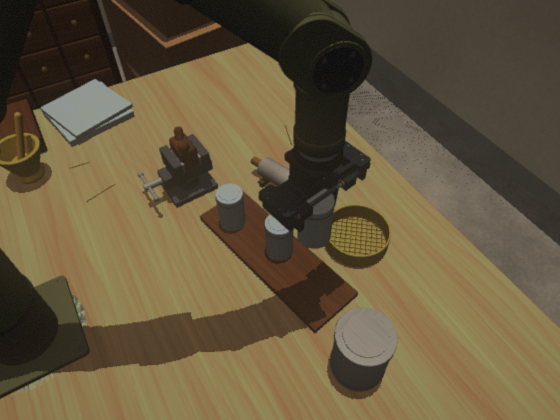

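The picture shows tins 1 (231,207) and 2 (280,238) upright on the board. Tin 3 is held upright at (316,220), and the bystanders haven't moved. I'm handing the job in.

```bash
python3 -c "
from plant import r
print(r.finish_job())"
```

```text
the job is handed in; nothing more can be done
None
```

I hefted all three tins in order. Tin 3, farthest from the vise, was heaviest at about 5.8 N (the other two about 2.8 N and 2.6 N), and I handed the job in holding it upright about 20 cm up; tins 1 and 2 stand on the board, and the hand-in gave no verdict.

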